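# Return the used cutter to its hole in the graded rack

## Robot

A 6-joint arm with a two-finger parallel gripper is mounted at the origin on a cart in front of the work surface, level with it; the furniture and walls round the work are solid. World frame = base frame: x ahead of the robot, y to its left, z up, the work surface at z = 0. Lengths are in m, angles in rad, forces in N, time in s.
With the tool pointing down it reaches from about 0.35 to 1 m from the base axis. Payload 7.1 kg.
Tool frame: the origin (TCP) lies between the finger pads; the fingertips stand 22 mm ahead of it and the grasp point (between the pads) lies 3 mm ahead of it; x points along the fingers, y is the direction in which the jaws open and shut, and the axes are right-handed (so a half turn about x gives the same grasp; the last joint's range is limited). The gripper opens to 85 mm and grips with 20 to 120 N. Pads are 22 mm wide; open, the fingers measure 114 mm over their backs; the gripper's body (76 mm by 85 mm) begins 54 mm behind the grasp point. The pads swing forward as they close: fully open they stand 13 mm farther back than shut.
Start: joints at [1.261, 0.423, 1.63, -0, 1.089, -0.019], TCP at [0.179, 0.599, 0.253] pointing down, gripper open.
Joint ranges: [-3, 3], [-0.9, 2.11], [0.09, 2.58], [-1.31, 4.45], [0.11, 2.69], [-2.54, 2.54]. Speed limits (rad/s): [2.39, 2.39, 3.01, 3.14, 3.14, 3.14].

## Interface

Orientations are given as a rotation vector (axis times angle).
In Python, from rig import manip gives the robot as it stands. The module is installed in compiled form; this text tells all that it offers. Calls block until the motion is done:
- manip.move_to(position, orientation): joint-space move of the TCP to a pose.
- manip.servo_line(position, orientation=None, rate=0.15): straight line of the TCP; orientation=None keeps the orientation; rate is the mean speed in m/s.
- manip.set_joints(angles): joint-space move.
- manip.command_gripper(opening, f_grip=None): finger opening in m; f_grip is the grip in N (None keeps the last); returns when the fingers have stopped.
- manip.hold(seconds).
- manip.solve_ik(position, orientation): joint angles nearest the present ones, or None.
- manip.camera(name): name is "side" or "top"; returns a dict with "image" (480x640x3 uint8, red, green, blue), "fx", "fy", "cx", "cy" (pixels), "k1" (the pictures are not rectified: a ray, as slopes to the right and down, at radius r is drawn at 1 + k1 r^2 times it, then the intrinsics apply), "cam_to_world" (4x4, takes a point from camera to world coordinates). Camera axes: x right, y down, z forward; pixel columns grow to the right and rows downward; lengths in m; the calibration is good to about 2 mm. A picture is of the moment at which its call begins. There is no depth.
A pose or a line that the arm cannot do raises manip.IKError and nothing moves.
- manip.sign_off(): hands the job in, once; it reports no verdict.
Readings, each from a call of its own:
- manip.get_time(): time.
- manip.get_joint_positions(): joint angles.
- manip.get_joint_vel(): joint speeds.
- manip.get_tau(): joint torques, N m.
- manip.get_position(): TCP position.
- manip.get_ee_rot(): TCP orientation.
- manip.get_contact_force(): force on the tool from outside, world axes, zero at the start.
- manip.get_torque(): the same for the moment, N m.
- manip.get_width(): finger opening in m.
Only numpy, scipy, OpenCV 4.12 (cv2) and the standard library are available. Lean on these libraries where they do the work, as an engineer would, in place of code of your own. Each camera call takes 0.05 s, during which the arm holds its last target. There are 200 camera calls.

## Task

The cutter standing alone in the aluminium socket has been used: put it back shank down in the hole of the graded rack that its shank matches, fully home with its collar flat on the hole plate, and let go of it. The plate lies loosely endways in the rack, so feel gently along the row for the hole and never push the cutter against the rack with more than 20 N. Leave the two cutters in the wooden block, the tape measure and the tin where they are.

Things in the scene. Friction and masses are not known exactly. Their poses are not given: they have to be found in the camera images.
- rack: low storage rack, 62 x 218 x 48 mm, fixed: dark steel base, two end cheeks (46 high), between them an aluminium hole plate 46 x 176 x 12, top 48 above the origin, with room below for a whole shank. Origin under the rack's centre, z up, y along the row. Five through holes for shanks of 6, 9, 12, 15, 18 in this order from -y to +y, 32 apart: y = -76, -44, -12, +20, +52, x = 0 with the plate at its -y stop.
- plate_point (a point): fixed point of the rack at the plate's top, where the 12 mm hole is with the plate at its -y stop; axes as the rack's. Holes are 1.5 mm wider than their shanks, with square-edged mouths. The plate has end play: it now lies with all its holes somewhere from 2 to 22 mm towards +y from that stop (neither this point nor the rack's pose shows it), kept there by friction; about 9 N shifts it.
- plate_end (a point): fixed point of the rack at the plate's top, where the 18 mm hole is with the plate at its -y stop. Springiness of the plate: it rests on rubber; pressed down it starts to give at about 3.5 N, then takes 1.5 N per mm more and stops hard after 6 mm (about 12.5 N); let go, it comes back up.
- socket: (behind the bench grinder, which stands up to 290 mm high between robot and rack: pass over it) aluminium block 50 x 50 x 45 mm, fixed, with one upright hole 17.5 dia, 38 deep in the middle of its top, in which the used cutter stands, collar on the top face. Origin under its centre, z up.
- wood_block: light wooden block 50 x 120 x 45 mm, fixed, with two such holes at y = -30 and +30 in which the two other cutters stand, collars on the top face. Origin under its centre, z up.
- countersink: steel cutter standing shank down, the one with a pointed conical head. Origin on its axis at the underside of its collar; z up along the axis. Collar 28 dia, z 0 to +6. Below it a plain shank 9 dia, 30 long, tip chamfered 1 mm, for the rack's 9 mm hole. Above it a round grip body 20 dia, z +6 to +46, then the head, 22 dia, to about z +63. About 0.12 kg.
- counterbore: steel cutter standing shank down, the one with a flat head and a thin pilot pin, 8 dia and 8 high, in its middle. Origin on its axis at the underside of its collar; z up along the axis. Collar 28 dia, z 0 to +6. Below it a plain shank 12 dia, 30 long, tip chamfered 1 mm, for the rack's 12 mm hole. Above it a round grip body 20 dia, z +6 to +46, then the head, 22 dia, to about z +63. About 0.12 kg.
- ball_cutter: steel cutter standing shank down, the one with a rounded, domed head. Origin on its axis at the underside of its collar; z up along the axis. Collar 28 dia, z 0 to +6. Below it a plain shank 15 dia, 30 long, tip chamfered 1 mm, for the rack's 15 mm hole. Above it a round grip body 20 dia, z +6 to +46, then the head, 22 dia, to about z +63. About 0.12 kg.
- tape_measure: yellow and black tape measure, 56 x 72 x 66 mm, bystander; origin under its centre
- flux_tin: round tin, 60 dia, 35 high, bystander; origin under its centre

How it is judged:
By the outcome, as a careful person would: the job done as asked, in the order asked, and still so for the second after the job is handed in, with the robot touching nothing.
It also fails if it takes over 58 s, if anything falls off the work surface, if the arm or the gripper's body presses on something with over 40 N, if the wrist force passes 120 N, or if a joint passes its speed limit or range.

## Working session

There is one attempt and no reset: what is moved stays moved. The work goes in short steps, each a Python script; the robot and the scene stay as the last script left them, time stands still between calls to the robot, and variables do not carry over. Pictures are saved under pics/ and viewed, about 8 in all and at most 12, crops included, and the job is handed in when it is done.

```bash
mkdir -p pics; ls
cat > h.py <<'E'
from rig import manip
import numpy as np, cv2
def snap(name, fn=None):
    c=manip.camera(name)
    if fn: cv2.imwrite(f'pics/{fn}.png', c['image'][:,:,::-1])
    return c
def ray(c,u,v):
    x=(u-c['cx'])/c['fx']; y=(v-c['cy'])/c['fy']
    a,b=x,y
    for _ in range(20):
        s=1+c['k1']*(a*a+b*b); a,b=x/s,y/s
    T=np.array(c['cam_to_world']); return T[:3,3], T[:3,:3]@np.array([a,b,1.])
def onz(c,u,v,z):
    o,d=ray(c,u,v); return o+d*(z-o[2])/d[2]
def proj(c,p):
    T=np.array(c['cam_to_world']); q=T[:3,:3].T@(np.array(p)-T[:3,3]); x,y=q[:2]/q[2]
    s=1+c['k1']*(x*x+y*y); return np.array([c['cx']+c['fx']*x*s, c['cy']+c['fy']*y*s])
E
python3 - <<'E'
from h import *
for n in('side','top'):
    c=snap(n,n+'1'); print(n,c['fx'],c['k1'],np.round(c['cam_to_world'],3).tolist())
print(manip.get_time(),manip.get_ee_rot(),manip.get_contact_force())
E
```

```text
pics
side 585.1321169168419 -0.1843688039699396 [[-0.874, -0.305, 0.379, -0.046], [-0.486, 0.573, -0.66, 1.206], [-0.016, -0.761, -0.649, 1.05], [0.0, 0.0, 0.0, 1.0]]
top 437.0036410676264 -0.02886474976040255 [[-0.04, -0.975, 0.217, 0.327], [-0.999, 0.038, -0.011, 0.191], [0.003, -0.217, -0.976, 1.102], [0.0, 0.0, 0.0, 1.0]]
0.1 [ 0.22713583  1.55894838 -0.22933732] [ 0.27272491  0.73064542 -0.19151073]
```

View pics/side1.png

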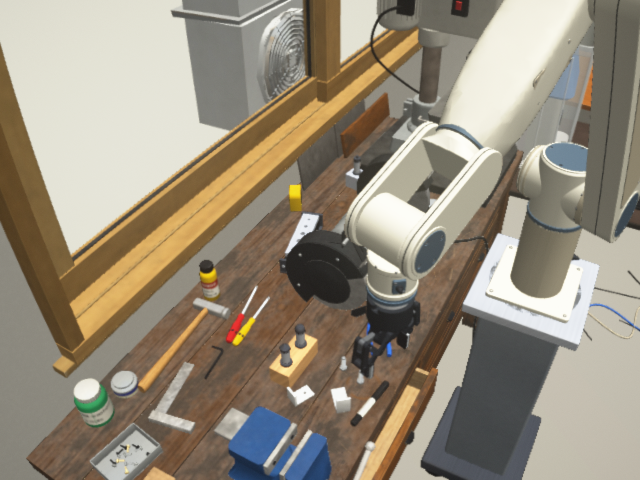

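View pics/top1.png

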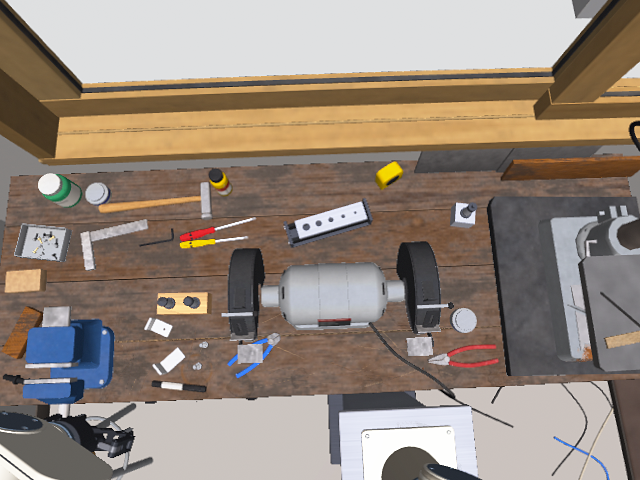

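The side view shows the rack half hidden at (305,230). In the top view, the rack is at (327,222), the socket with its cutter at (463,213) and the grinder in front of them. I'll zoom in on both.

Run:
```python
import cv2,numpy as np
t=cv2.imread('pics/top1.png'); s=cv2.imread('pics/side1.png')
a=cv2.resize(t[190:255,275:380],None,fx=7,fy=7,interpolation=cv2.INTER_CUBIC)[:, :735]
b=cv2.resize(t[190:235,440:490],None,fx=5,fy=5,interpolation=cv2.INTER_CUBIC)
c=cv2.resize(s[150:200,330:380],None,fx=5,fy=5,interpolation=cv2.INTER_CUBIC)
print(a.shape,b.shape,c.shape)
cv2.imwrite('pics/z1.png',a)
o=np.zeros((250,510,3),np.uint8); o[:225,:250]=b; o[:250,260:]=c; cv2.imwrite('pics/z2.png',o)
from h import *
c=manip.camera('top')
for n,p in dict(rackA=(287,235),rackB=(368,208)).items(): print(n,onz(c,*p,0.047))
print('sock',onz(c,463,215,0.045))
```

```text
(455, 735, 3) (225, 250, 3) (250, 250, 3)
rackA [0.57687093 0.26731459 0.047     ]
rackB [0.6386422  0.06225028 0.047     ]
sock [ 0.61177462 -0.176385    0.045     ]
```

View pics/z1.png

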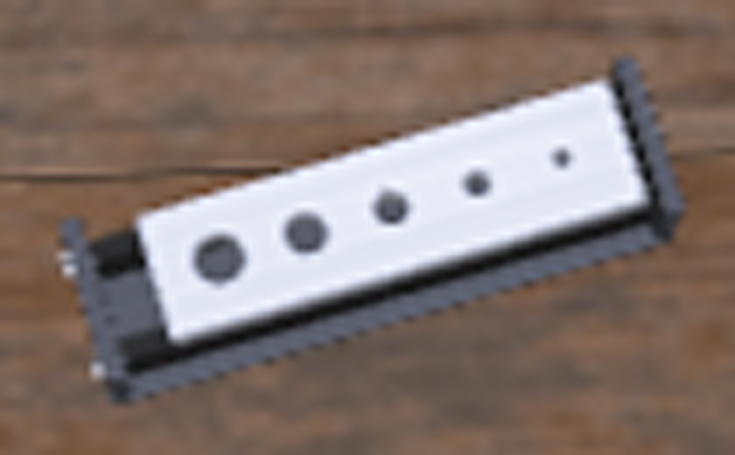

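View pics/z2.png

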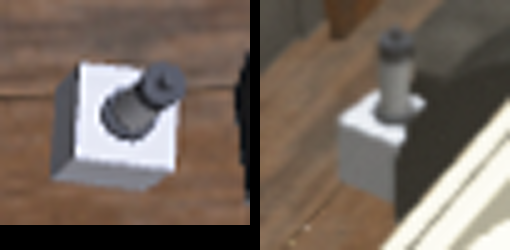

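The plate's holes grow from right (6) to left (18), so rack +y points to image left. The socket cutter seems to have a small pilot disc on its head, so probably the counterbore. I'll compare it with the other two and measure.

```bash
cat > meas.py <<'E'
from h import *
def holes(c):
    g=cv2.cvtColor(c['image'],cv2.COLOR_RGB2GRAY).astype(np.float32)
    out=[]
    H0=[((x+.5)/7-.5+275,(y+.5)/7-.5+190) for x,y in [(219,258),(306,233),(391,208),(477,183),(562,158)]]
    for (u,v),r in zip(H0,(5,5,4.5,4,3.5)):
        yy,xx=np.mgrid[0:480,0:640]; m=np.hypot(xx-u,yy-v)<r+1
        bg=np.percentile(g[m],90); w=np.clip(bg-10-g,0,None)*m
        out.append(((w*xx).sum()/w.sum(),(w*yy).sum()/w.sum()))
    return np.array(out)
def corners(c,roi):
    x0,y0,x1,y1=roi; im=c['image'][y0:y1,x0:x1]
    hsv=cv2.cvtColor(im,cv2.COLOR_RGB2HSV); m=((hsv[...,2]>190)&(hsv[...,1]<60)).astype(np.uint8)
    k=max(cv2.findContours(m,cv2.RETR_EXTERNAL,cv2.CHAIN_APPROX_NONE)[0],key=cv2.contourArea)
    return k[:,0,:]+[x0,y0]
E
python3 - <<'E'
from meas import *
c=manip.camera('top'); h=holes(c)
P=np.array([onz(c,u,v,.048) for u,v in h]); print(np.round(P,4)); print(np.linalg.norm(np.diff(P,axis=0),axis=1))
# linear fit, order 18..6 ; s from 12 hole
s=np.array([64,32,0,-32,-64])/1000
A=np.c_[np.ones(5),s]; X=np.linalg.lstsq(A,P[:,:2],rcond=None)[0]; print('12hole',X[0],'dir',X[1],np.linalg.norm(X[1]),'yaw',np.arctan2(-X[1][0],X[1][1]))
# socket top mask
k=corners(c,(440,190,490,235)); r=cv2.minAreaRect(np.array([onz(c,*p,.045)[:2]*1000 for p in k],np.float32)); print('sock',r)
k=corners(c,(275,190,380,255)); r=cv2.minAreaRect(np.array([onz(c,*p,.048)[:2]*1000 for p in k],np.float32)); print('plate',r)
s=manip.camera('side')
I=c['image'];J=s['image']
z=lambda im,x,y:cv2.resize(im[y:y+32,x:x+40],None,fx=9,fy=9,interpolation=cv2.INTER_CUBIC)
o=np.vstack([np.hstack([z(I,445,198),z(I,163,285)]),np.hstack([z(J,340,148),z(J,276,324)])])
cv2.imwrite('pics/z3.png',o[:,:,::-1]); print(o.shape)
E
```

```text
[[0.5965 0.22   0.048 ]
 [0.6045 0.1889 0.048 ]
 [0.6126 0.158  0.048 ]
 [0.6205 0.127  0.048 ]
 [0.6289 0.0962 0.048 ]]
[0.03218071 0.0318646  0.03201697 0.03196654]
12hole [0.61259943 0.15803283] dir [-0.25268582  0.96732594] 0.9997847709813799 yaw 0.2555113772958615
sock ((617.567626953125, -180.88494873046875), (48.0916633605957, 51.56407928466797), 83.35236358642578)
plate ((612.4315185546875, 158.03790283203125), (46.8931770324707, 175.90248107910156), 14.760631561279297)
(576, 720, 3)
```

View pics/z3.png

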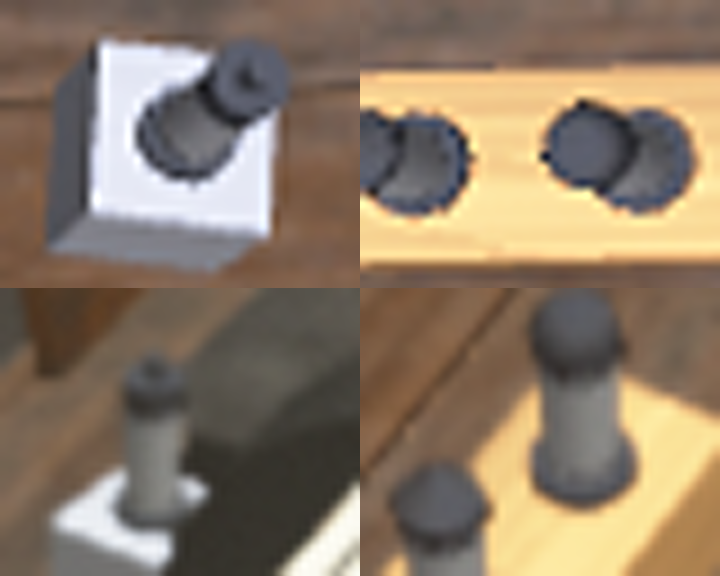

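It's the counterbore: the pilot pin shows in the top view, and the two in the wooden block are domed and conical. That makes it the 12 mm hole, measured at about (0.6126, 0.158). Next I'll refine the cutter position and check arm clearance over the grinder.

```bash
cat >> h.py <<'E'
from scipy.spatial.transform import Rotation as Ro
def ori(yaw,tilt=0):   # jaw dir = (-sin yaw, cos yaw)
    x=np.array([0,0,-1.]); y=np.array([-np.sin(yaw),np.cos(yaw),0]); return Ro.from_matrix(np.c_[x,y,np.cross(x,y)]).as_rotvec()
E
python3 - <<'E'
from meas import *
from scipy.optimize import least_squares
c=manip.camera('top'); s=manip.camera('side')
f=lambda x,y,X,Y:((x+.5)/9-.5+X,(y+.5)/9-.5+Y)
print('head@.108',onz(c,*f(251,80,445,198),.108),'pin@.116',onz(c,*f(246,73,445,198),.116),'collar@.051',onz(c,*f(187,137,445,198),.051))
print('side head@.108',onz(s,*f(155,380-288,340,148),.108),'pin@.116',onz(s,*f(153,366-288,340,148),.116),'collar@.049',onz(s,*f(150,505-288,340,148),.049))
for n,p in dict(Lback=(248,248),Rback=(412,243),Rr=(440,300),motor=(335,262)).items():
    print(n,*[np.round(onz(c,*p,z),3) for z in(.1,.2,.28)])
print('startRot',Ro.from_rotvec(manip.get_ee_rot()).as_matrix().round(3).tolist())
# kinematic fit
Q=[];R=[]
for x in(.4,.55,.7,.8):
  for z in(.1,.25,.4):
    for t in(-.3,0,.3):
      # tool dir in xz plane
      X=np.array([np.sin(t),0,-np.cos(t)]);Y=np.array([0,1.,0])
      q=manip.solve_ik([x,0,z],Ro.from_matrix(np.c_[X,Y,np.cross(X,Y)]).as_rotvec())
      if q is not None and abs(q[3])<.05: Q.append(q);R.append((x,z,t))
Q=np.array(Q);R=np.array(R);print(len(Q))
def fk(p,q):
    a,d,L1,L2,o,T=p; u=q[:,1]+q[:,2]
    return np.c_[a+L1*np.sin(q[:,1])+L2*np.sin(u)+o*np.cos(u),d+L1*np.cos(q[:,1])+L2*np.cos(u)-o*np.sin(u)]
r=least_squares(lambda p:(fk(p,Q)+p[5]*np.c_[np.sin(R[:,2]),-np.cos(R[:,2])]-R[:,:2]).ravel(),[0,.3,.4,.4,0,.2])
print('a,d,L1,L2,o,T',r.x.round(4),r.cost)
np.save('fk.npy',r.x)
for P in([.6175,-.181,.078],[.6175,-.181,.35],[.6126,.158,.085],[.6126,.158,.35]):
  for sg in(0,np.pi):
    q=manip.solve_ik(P,ori(.2555+sg)); print(P,None if q is None else (np.round(q,2), fk(r.x,np.array([q])).round(3), 'elbow',(r.x[0]+r.x[2]*np.sin(q[1])).round(3),(r.x[1]+r.x[2]*np.cos(q[1])).round(3)))
E
```

```text
head@.108 [ 0.61500595 -0.17947362  0.108     ] pin@.116 [ 0.61464578 -0.1753932   0.116     ] collar@.051 [ 0.61569815 -0.18083     0.051     ]
side head@.108 [ 0.6120979  -0.16751006  0.108     ] pin@.116 [ 0.61105216 -0.16350848  0.116     ] collar@.049 [ 0.61849331 -0.17934155  0.049     ]
Lback [0.537 0.355 0.1  ] [0.516 0.339 0.2  ] [0.499 0.326 0.28 ]
Rback [ 0.534 -0.029  0.1  ] [ 0.513 -0.007  0.2  ] [0.496 0.01  0.28 ]
Rr [ 0.398 -0.082  0.1  ] [ 0.391 -0.055  0.2  ] [ 0.385 -0.033  0.28 ]
motor [0.496 0.153 0.1  ] [0.479 0.157 0.2  ] [0.465 0.16  0.28 ]
startRot [[-0.0, 0.287, 0.958], [-0.0, 0.958, -0.287], [-1.0, -0.0, 0.0]]
35
a,d,L1,L2,o,T [2.000e-04 3.124e-01 5.630e-01 4.849e-01 7.750e-02 2.790e-01] 5.410487923171725e-09
[0.6175, -0.181, 0.078] (array([-0.3 ,  0.67,  1.67,  0.  ,  0.79, -2.13]), array([[0.643, 0.357]]), 'elbow', np.float64(0.352), np.float64(0.752))
[0.6175, -0.181, 0.078] (array([-0.3 ,  0.67,  1.67, -0.  ,  0.79,  1.01]), array([[0.643, 0.357]]), 'elbow', np.float64(0.352), np.float64(0.752))
[0.6175, -0.181, 0.35] (array([-0.3 ,  0.36,  1.49,  0.  ,  1.29, -2.13]), array([[0.643, 0.629]]), 'elbow', np.float64(0.2), np.float64(0.839))
[0.6175, -0.181, 0.35] (array([-0.3 ,  0.36,  1.49, -0.  ,  1.29,  1.01]), array([[0.643, 0.629]]), 'elbow', np.float64(0.2), np.float64(0.839))
[0.6126, 0.158, 0.085] (array([ 0.23,  0.65,  1.7 , -0.  ,  0.79, -1.59]), array([[0.633, 0.364]]), 'elbow', np.float64(0.342), np.float64(0.76))
[0.6126, 0.158, 0.085] (array([ 0.23,  0.65,  1.7 , -0.  ,  0.79,  1.55]), array([[0.633, 0.364]]), 'elbow', np.float64(0.342), np.float64(0.76))
[0.6126, 0.158, 0.35] (array([ 0.23,  0.34,  1.52, -0.  ,  1.28, -1.59]), array([[0.633, 0.629]]), 'elbow', np.float64(0.19), np.float64(0.842))
[0.6126, 0.158, 0.35] (array([ 0.23,  0.34,  1.52, -0.  ,  1.28,  1.55]), array([[0.633, 0.629]]), 'elbow', np.float64(0.19), np.float64(0.842))
```

Run:
```python
import cv2,numpy as np
t=cv2.imread('pics/top1.png'); s=cv2.imread('pics/side1.png')
a=cv2.resize(t[190:400,480:640],None,fx=2.5,fy=2.5)
b=cv2.resize(s[0:210,360:520],None,fx=2.5,fy=2.5)
cv2.imwrite('pics/z4.png',np.hstack([a,b]))
```

```text
(no output)
```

View pics/z4.png

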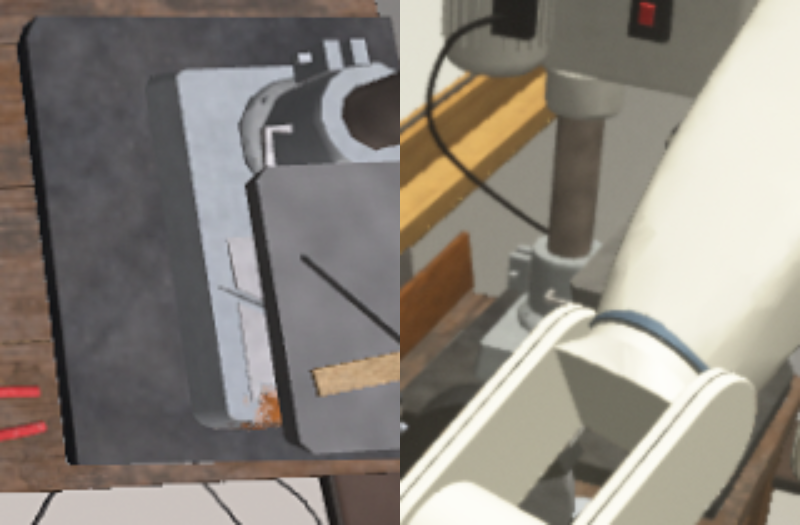

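The press starts at y < -0.3, which is clear of the socket grasp. Going for the cutter.

Run:
```python
from h import *
Y=.2555
p=manip.get_position(); manip.servo_line([p[0],p[1],.40],rate=.3)
manip.move_to([.616,-.180,.40],ori(Y+np.pi))
manip.servo_line([.616,-.180,.12],rate=.25)
manip.command_gripper(.05)
manip.servo_line([.616,-.180,.080],rate=.1)
f0=manip.get_contact_force(); 
manip.command_gripper(.0,60)
print(manip.get_width(),f0,manip.get_contact_force(),manip.get_position())
manip.servo_line([.616,-.180,.20],rate=.15)
manip.hold(.2)
print(manip.get_width(),manip.get_contact_force(),manip.get_torque(),manip.get_time(),manip.get_joint_positions())
c=snap('top','top2');s=snap('side','side2')
u=proj(c,[.616,-.18,.17]).astype(int);v=proj(s,[.616,-.18,.17]).astype(int);print(u,v)
z=lambda im,p:cv2.resize(im[max(p[1]-40,0):max(p[1]-40,0)+80,p[0]-40:p[0]+40],(400,400),interpolation=cv2.INTER_CUBIC)
cv2.imwrite('pics/z5.png',np.hstack([z(c['image'],u),z(s['image'],v)])[:,:,::-1])
```

```text
0.019274951526234846 [ 0.37326051 -0.48265289 -0.48908106] [ 0.92869698 -0.70245194  2.16716558] [ 0.61658791 -0.18031949  0.08073939]
0.01913077248924624 [ 0.30956814 -0.44073351 -1.17769431] [-0.01141488 -0.01309594  0.00453826] 7.925 [-3.02837453e-01  5.09386107e-01  1.62945975e+00 -1.74892562e-05
  1.00473299e+00  1.01246492e+00]
[481 197] [357 137]
```

View pics/z5.png

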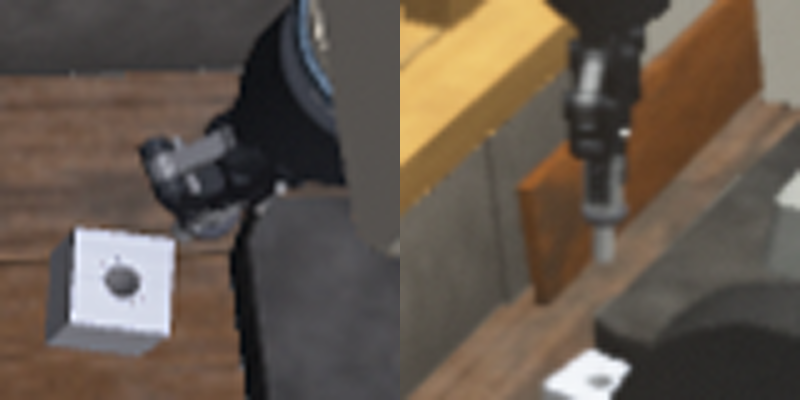

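The cutter is held upright. I'll hover over the 12 mm hole and look from both cameras.

Run:
```python
from h import *
Y=.2555; H=np.array([.6126,.158])
manip.servo_line([.616,-.180,.38],rate=.3)
manip.move_to([*H,.38],ori(Y+np.pi))
manip.servo_line([*H,.130],rate=.2)
manip.hold(.2)
print(manip.get_position(),manip.get_contact_force(),manip.get_time())
c=snap('top','top3');s=snap('side','side3')
u=proj(c,[*H,.08]).astype(int);v=proj(s,[*H,.08]).astype(int);print(u,v)
z=lambda im,p:cv2.resize(im[p[1]-40:p[1]+40,p[0]-40:p[0]+40],(400,400),interpolation=cv2.INTER_CUBIC)
cv2.imwrite('pics/z6.png',np.hstack([z(c['image'],u),z(s['image'],v)])[:,:,::-1])
```

```text
[0.61309337 0.15813243 0.13100218] [-0.08501685 -0.21713231 -1.52966815] 11.65
[330 215] [302 223]
```

View pics/z6.png

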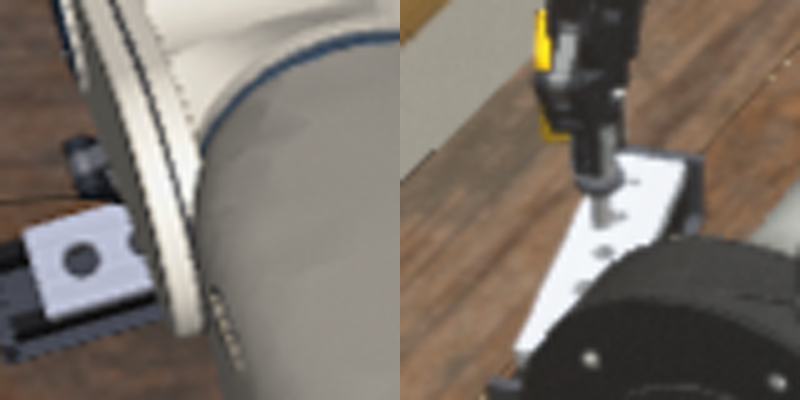

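Run:
```python
from h import *
s=manip.camera('side'); g=cv2.cvtColor(s['image'],cv2.COLOR_RGB2GRAY)
f=lambda X,Y:((X-400+.5)/5-.5+262,(Y+.5)/5-.5+183)
ex=np.array([.9673,.2527]);ey=np.array([-.2527,.9673]);H=np.array([.6126,.158])
for n,k,p in(('18',.064,(584,288)),('15',.032,(603,252)),('12',0,(618,215)),('9',-.032,(636,182))):
    q=onz(s,*f(*p),.048)[:2]-H-k*ey; print(n,'side minus top (rack x,y) mm',(1e3*np.array([q@ex,q@ey])).round(1), 'pred px',proj(s,[*(H+k*ey),.048]).round(1),'seen',np.round(f(*p),1))
P=manip.get_position()
for dz in(-.065,-.05,-.036): print(dz,'pred px',proj(s,P+[0,0,dz]).round(1))
print(g[217:232,294:314])
```

```text
18 side minus top (rack x,y) mm [  2.9 -30.5] pred px [296.2 247.5] seen [298.4 240.2]
15 side minus top (rack x,y) mm [  1.4 -30.3] pred px [299.6 240. ] seen [302.2 233. ]
12 side minus top (rack x,y) mm [  2.2 -31.4] pred px [302.9 232.7] seen [305.2 225.6]
9 side minus top (rack x,y) mm [  0.4 -30.4] pred px [306.  225.6] seen [308.8 219. ]
-0.065 pred px [302.6 227.7]
-0.05 pred px [302.4 223.3]
-0.036 pred px [302.2 219.2]
[[120 122 109  60  55  55  48  53  82 120 124 110 137 205 241 243 245 245
  244 244]
 [122 120 108  89  93  93  81  82 107 118 118 109 121 180 226 231 242 245
  244 243]
 [123 115 101  79  96 105 113 128 130 109  88  96 124 189 188 194 235 244
  244 244]
 [113 108 104  83  75  85  94 100 100  94  86 103 175 237 235 235 243 244
  243 244]
 [100 103 110 106  83  87  67  68  70  79 109 187 241 245 244 245 244 244
  244 244]
 [ 98 106 114 119 141 172 103  88  98 121 186 242 245 245 245 246 244 243
  244 244]
 [106 115 121 138 197 232 154 118 130 160 215 244 245 246 246 245 244 244
  244 244]
 [119 123 128 164 232 238 159 121 134 154 198 240 242 244 245 245 244 244
  244 244]
 [121 123 140 201 244 239 163 122 133 148 168 203 197 230 244 244 244 244
  244 243]
 [119 122 159 232 246 240 181 125 133 146 158 170 171 213 243 244 244 244
  244 241]
 [121 127 181 243 246 239 185 129 135 156 186 208 226 242 244 244 244 244
  244 236]
 [121 148 221 245 245 240 203 157 164 184 226 243 244 245 244 244 244 244
  243 219]
 [124 174 242 246 245 244 242 233 232 236 243 245 246 245 244 244 244 244
  236 179]
 [136 200 244 246 245 245 246 246 245 245 246 246 245 244 244 243 244 241
  214 137]
 [163 233 245 245 245 246 246 244 241 241 243 245 245 243 242 236 234 225
  129  74]]
```

I was one hole off in labelling the side picks (the one in front of the shank is the 12). With that corrected, the shank and the hole agree across the row to about 0.5 mm. Now a gentle guarded descent.

```bash
cat >> h.py <<'E'
ex=np.array([.9673,.2527]);ey=np.array([-.2527,.9673]);H=np.array([.6126,.158])
def F(n=4):
    r=[]
    for _ in range(n): manip.hold(.01); r.append(manip.get_contact_force())
    return np.mean(r,0)
def go(dx,dy,z,rate=.05):
    manip.servo_line([*(H+dx*ex+dy*ey),z],rate=rate)
def rel():
    p=np.array(manip.get_position()); d=p[:2]-H; return np.array([d@ex,d@ey,p[2]])*1e3
E
python3 - <<'E'
from h import *
f0=F(10); np.save('f0.npy',f0); print('f0',f0.round(2))
go(0,0,.116); z=.116
while z>.100:
    z-=.001; go(0,0,z,.03); f=F()-f0; print(rel().round(2),f.round(2),round(manip.get_time(),2))
    if f[2]>4.5 or np.hypot(f[0],f[1])>6: break
E
```

```text
f0 [-0.37 -0.02 -1.19]
[ 1.0000e-01 -1.0000e-02  1.1512e+02] [ 0.    0.03 -0.32] 12.6
[-1.0000e-02  0.0000e+00  1.1401e+02] [ 0.33  0.16 -0.14] 12.88
[2.300e-01 1.000e-02 1.133e+02] [ 0.23 -0.36  2.71] 13.17
[ 2.3000e-01 -2.0000e-02  1.1226e+02] [0.47 0.02 4.77] 13.45
```

Contact on the plate at about 5 N. I'll slide lightly along the row and watch for the drop in force.

Run:
```python
from h import *
f0=np.load('f0.npy')
for dy in list(np.arange(.0007,.0043,.0007))+list(np.arange(.0028,-.0043,-.0007)):
    go(0,dy,.112,.03); f=F(2)-f0; print(rel().round(2),np.array([f[:2]@ex,f[:2]@ey,f[2]]).round(2),round(manip.get_time(),2))
    if f[2]<1.2 or f[2]>9 or np.hypot(f[0],f[1])>6: break
```

```text
[ -0.31   0.84 111.57] [ 0.94  0.23 -0.07] 13.72
```

The tip dropped in at dy ≈ +0.8. Descending now, steering by the lateral force.

Run:
```python
from h import *
f0=np.load('f0.npy'); dx,dy,z=-.0002,.0009,.112
while z>.081:
    step=.001 if (z>.107 or z<.086) else .002
    z-=step; go(dx,dy,z,.04); f=F(2)-f0; fx,fy=f[:2]@ex,f[:2]@ey; print(rel().round(2),np.array([fx,fy,f[2]]).round(2),round(manip.get_time(),2))
    if f[2]>6 or max(abs(fx),abs(fy))>8: break
    if abs(fx)>1.5: dx+=np.clip(fx*.0001,-.0004,.0004)
    if abs(fy)>1.5: dy+=np.clip(fy*.0001,-.0004,.0004)
print(dx,dy,z)
```

```text
[ -0.52   1.02 110.56] [ 0.93  0.17 -0.33] 13.98
[ -0.31   0.91 109.85] [0.94 0.71 0.01] 14.25
[ -0.26   0.89 108.93] [0.27 0.1  0.24] 14.52
[ -0.24   0.91 107.94] [ 0.57 -0.14  0.59] 14.78
[ -0.25   0.88 106.92] [-0.01 -0.25  0.3 ] 15.05
[ -0.29   0.89 104.83] [ 0.3  -0.35  0.1 ] 15.32
[ -0.29   0.91 102.84] [ 0.21  0.44 -0.74] 15.58
[ -0.29   0.91 100.86] [ 0.7  -0.    0.41] 15.85
[-0.29  0.9  98.85] [ 0.89 -0.04  0.11] 16.12
[-0.3   0.87 96.86] [ 0.4  -0.15 -0.12] 16.38
[-0.28  0.89 94.87] [ 0.44 -0.58  0.02] 16.65
[-0.31  0.92 92.84] [ 0.5  -0.12 -0.11] 16.92
[-0.28  0.89 90.87] [ 0.22  0.11 -0.47] 17.18
[-0.29  0.88 88.87] [ 0.42 -0.08 -0.1 ] 17.45
[-0.28  0.89 86.87] [ 0.91 -0.18 -0.34] 17.72
[-0.29  0.91 84.87] [ 0.67 -0.71  0.32] 17.98
[-0.23  0.91 83.94] [ 0.28  0.23 -0.56] 18.25
[-5.000e-02  8.600e-01  8.335e+01] [-0.64 -0.39  4.13] 18.52
[2.000e-02 8.700e-01 8.227e+01] [-1.01 -0.88  5.51] 18.78
[3.000e-02 8.400e-01 8.128e+01] [-0.99 -0.51  6.37] 19.05
-0.0002 0.0009 0.08099999999999997
```

Collar seated: contact at z = 83.4 mm, as expected. Easing off, releasing and retreating.

Run:
```python
from h import *
f0=np.load('f0.npy')
go(-.0002,.0009,.0829,.03); print(rel().round(2),(F()-f0).round(2))
manip.command_gripper(.05); manip.hold(.2); print(manip.get_width(),F(),rel().round(2))
go(-.0002,.0009,.16,.1); go(-.0002,.0009,.40,.3)
manip.move_to([.3,.55,.42],ori(.2555+np.pi)); manip.hold(.3)
print(manip.get_time(),F())
c=snap('top','top4');s=snap('side','side4')
h=onz(c,*proj(c,[*H,.05]),.05)
u=proj(c,[*H,.06]).astype(int);v=proj(s,[*H,.08]).astype(int)
z=lambda im,p:cv2.resize(im[p[1]-40:p[1]+40,p[0]-50:p[0]+50],(400,320),interpolation=cv2.INTER_CUBIC)
small=lambda im:cv2.resize(im,(400,270))
cv2.imwrite('pics/z7.png',np.vstack([np.hstack([z(c['image'],u),z(s['image'],v)]),np.hstack([small(c['image']),small(s['image'])])])[:,:,::-1])
```

```text
[-3.000e-02  8.400e-01  8.303e+01] [ 0.61 -0.63  4.54]
0.05021480796521278 [0.07273646 0.11955837 0.26315991] [-0.24  0.91 82.83]
23.9583 [ 0.05263814 -0.26752869 -0.44204381]
```

View pics/z7.png

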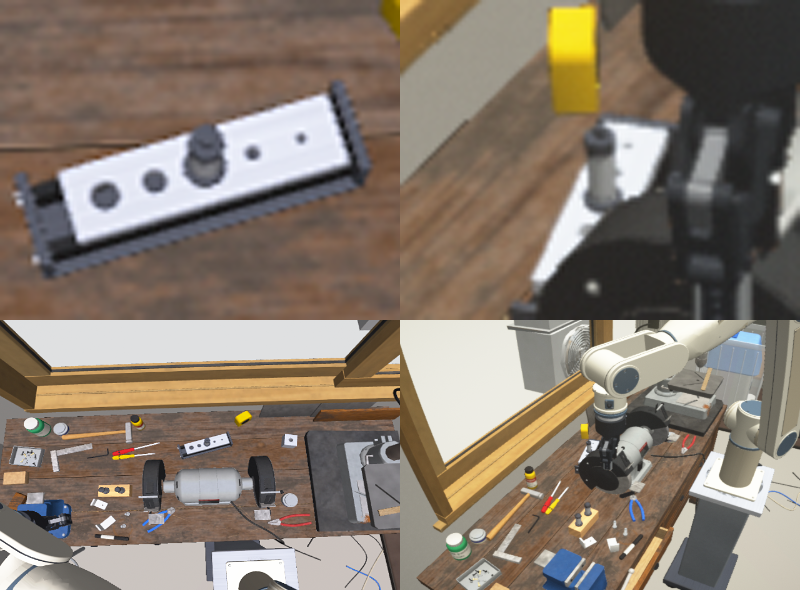

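The counterbore stands upright in the middle (12 mm) hole at crop pixel (205,170), with its collar flat and the holes for 15 and 18 to its left and 9 and 6 to its right. The tape, tin, wooden block and its cutters haven't moved, and the arm is clear of everything.

```bash
python3 -c "
from rig import manip
print(manip.get_contact_force(),manip.get_time()); print(manip.sign_off())"
```

```text
[-0.10208662  0.79542106  0.00506185] 24.0917
the job is handed in; nothing more can be done
None
```

The used cutter is back in the rack's 12 mm hole, shank down and released, and the job is handed in at about 24 s. It was the counterbore: the camera images showed its flat head and pilot pin.

- **Finding the hole:** the cutter touched the plate at about 5 N. It dropped in after a light slide of about 0.8 mm along the row.
- **Seating:** the shank went down with almost no side force. The collar met the plate at the expected height (TCP at 83.4 mm). The highest force I read against the rack was about 6.5 N. I eased off to about 4.5 N before opening the fingers.
- **Last checks:** the final pictures show the cutter upright with its collar on the plate. The wooden block's cutters, the tape measure and the tin are where they were. The arm is clear, with contact force within the sensor's noise.
- **Disagreements:** the two cameras differed by about 1–2 mm on where the hole was, and feeling along the row settled it. I also mislabelled the holes by one in the side view and corrected that before lowering the cutter.

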